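Back off a knurled clamp nut and swing the strap aside

TASK

The amber plate is held down by a strap clamp. With a fingertip, roll the clamp's knurled thumb nut anticlockwise two full turns by its rim (at most two and a half; the nut stays on its stud), then push the loosened strap round, to either side, until no part of it is over the plate. Touch and push only: never pinch the nut or the strap between the fingers, and leave the plate and the things round it where they are.

Things in the scene. Friction and masses are not known exactly. Their poses are not given: they have to be found in the camera images.
- clamp: Strap clamp screwed to the table, origin on the table top under its stud; -x points to the strap's nose and the plate, +x to the heel block. Pale steel base x -34 to 54 mm, 70 mm wide, 6 mm thick; front fence 92 mm long, 9.5 mm high, the plate lies against it at x = -37 mm. 12 mm stud, top 64 mm up. Heel block x 28 to 44 mm, 40 mm wide, its cheeks 22.2 mm high, beside the strap's heel.
- nut_center (a point): Middle of the knurled thumb nut, on its vertical axis, half-way up its rim. Steel rim 45 mm across, 13 mm high (34 to 47 mm above the table when tight), 40 upright ribs; a collar below leaves 8 mm between rim and strap; the stud sticks up 17 mm above the rim. Rises 2.5 mm a turn when loosened. A dark notch on top near the rim shows its turning.
- thumb_nut (a joint): Turning of the nut in rad, 0 tight at the start, grows anticlockwise seen from above (loosening); one turn is 6.283. Turns with about 0.045 N m of friction (2 N at the rim) and stays where it is left.
- strap_nose (a point): Centre of the strap's round nose, 49 mm from the stud's axis, half-way through its thickness; x points along the strap to the stud, z up. Dark steel strap 22 mm wide, 8 mm thick (18 to 26 mm above the table when tight), 60 mm long from the stud to the nose end, 38 mm to the heel; a brass foot under the nose presses on the plate. Rises with the nut; free to swing after about 1.7 turns.
- strap (a joint): Swing of the strap about the stud in rad, 0 with the nose over the plate, grows anticlockwise seen from above; stops at -1.9 and 1.9; clear of the plate beyond 1.05 to either side. Friction about 0.06 N m; stays where it is left.
- plate: Loose amber cutting plate, 140 x 212 x 10 mm, flat on the table, one long edge against the fence. Origin at the centre of its underside.
- drum: Loose black sanding drum, 18 mm across, 22 mm high, standing on the plate; origin at its foot.
- pen: Loose blue ball pen, 151 mm long, lying on the plate; origin under its middle.
- vial: Loose open vial, 34 mm across, 58 mm high, on the table beside the clamp; origin at its foot.
- cap: Loose vial cap, 39 x 36 x 9 mm, flat on the table beside the clamp; origin under its middle.
- cup: Loose green measuring cup, 59 mm across, 49 mm high, on the table; origin at its foot.

How it is judged (in metres and radians):
On the way, in this order (a step that is already met when the one before it is completed fails the run):
1. the nut is backed off two turns (1.7 to 2.75 turns) with the strap still over the plate (value of joint thumb_nut between 10.7 and 17.3 rad), for 0.1 s.
2. the strap is swung aside, clear of the plate ((value of joint strap above 1.05 rad or value of joint strap below -1.05 rad)), for 0.2 s.
At the end, for the whole second after the job is handed in: The nut stands 1.7 to 2.75 turns (10.7 to 17.3 rad) from tight, the strap is swung more than 1.05 rad to either side so that none of it is over the plate, and the plate is at rest within 10 mm of where it lay (all of step 1 and (value of joint strap above 1.05 rad or value of joint strap below -1.05 rad) and distance of plate from where it was at the start of the episode below 0.01 m and linear speed of plate below 0.02 m/s); the robot touches nothing.
It fails at once if the plate is lifted or shoved more than 15 mm (distance of plate from where it was at the start of the episode above 0.015 m or angle between plate's own z axis and vertical above 0.06 rad).
It fails at once if the nut is taken between the fingers (horizontal distance between the grasp point and nut_center below 0.008 m and z of the grasp point in the frame of nut_center below 0.022 m).
It fails at once if the strap is taken between the fingers (y of the grasp point in the frame of strap_nose between -0.006 and 0.006 m and x of the grasp point in the frame of strap_nose between -0.008 and 0.085 m and z of the grasp point in the frame of strap_nose below 0.018 m).
It fails at once if a thing standing by is moved more than 20 mm (distance of any of drum, pen, vial, cap, cup from where it was at the start of the episode above 0.02 m).
It also fails if it takes over 58 s, if anything falls off the work surface, if the arm or the gripper's body presses on something with over 40 N, if the wrist force passes 120 N, or if a joint passes its speed limit or range.

ROBOT

A 6-joint arm with a two-finger parallel gripper is mounted at the origin on a cart in front of the work surface, level with it; the furniture and walls round the work are solid. World frame = base frame: x ahead of the robot, y to its left, z up, the work surface at z = 0. Lengths are in m, angles in degrees, forces in N, time in s.
With the tool pointing down it reaches from about 0.325 to 0.775 m from the base axis. Payload 5.5 kg.
Tool frame: the origin (TCP) lies at the centre of the arm's flange, where the gripper is bolted on; the fingertips stand 182 mm ahead of it and the grasp point (between the pads) lies 163 mm ahead of it; z points along the fingers, y is the line along which they close (so a half turn about z gives the same grasp; the last joint's range is limited). The gripper opens to 88 mm and grips with 3 to 60 N. Pads are 20 mm wide; open, the fingers measure 115 mm over their backs; the gripper's body (75 mm by 178 mm) begins 61 mm behind the grasp point.
Start: joints at [-3.249, 5.22, 70.514, -0, 104.267, -3.249], TCP at [0.6, -0, 0.405] pointing down, gripper open.
Joint ranges: [-164.24, 164.24], [-49.07, 125.15], [9.68, 141.18], [-86.29, 266.29], [3.28, 154.24], [-151.56, 151.56]. Speed limits (degrees/s): [147.25, 147.25, 172.46, 180, 180, 180].

INTERFACE

Orientations are given as [roll, pitch, yaw] about the fixed x, y, z axes, in that order (R = Rz(yaw) Ry(pitch) Rx(roll)).
In Python, from station import r gives the robot as it stands. The module is installed in compiled form; this text tells all that it offers. Calls block until the motion is done:
- r.reach(position, orientation): joint-space move of the TCP to a pose.
- r.servo_line(position, rotation=None, speed=0.15): straight line of the TCP; rotation=None keeps the orientation; speed is the mean speed in m/s.
- r.move_joints(angles): joint-space move.
- r.let_go() and r.grab(squeeze=None): open the fingers fully, or close them until they stop; squeeze is the grip in N (None keeps the last).
- r.wait(seconds).
- r.inverse_kinematics(position, orientation): joint angles nearest the present ones, or None.
- r.sense(): the state.
- r.snapshot(name): name is "scene" or "side" or "wrist"; returns a dict with "frame" (400x640x3 uint8, red, green, blue), "fx", "fy", "cx", "cy" (pixels), "R" (3x3) and "t" (3): a world point X has camera coordinates R X + t. Camera axes: x right, y down, z forward; pixel columns grow to the right and rows downward; lengths in m; the calibration is good to about 2 mm. The wrist camera is an equidistant fisheye: a pixel r from the principal point sees the ray r / f radians off the axis. A picture is of the moment at which its call begins. There is no depth.
A pose or a line that the arm cannot do raises r.IKError and nothing moves.
- r.hand_in(): hands the job in; it is judged then, once.
The state is a dict: "clock": time; "joints": joint angles; "joint_vel": joint speeds; "joint_torque": joint torques, N m; "tcp_pos": TCP position; "orientation": TCP orientation; "contact_force": force on the tool from outside, world axes, zero at the start; "torque": the same for the moment, N m; "opening": finger opening in m; "gripper_force": force on a finger pad.
Only numpy, scipy, OpenCV 4.12 (cv2) and the standard library are available. Lean on these libraries where they do the work, as an engineer would, in place of code of your own. Each camera call takes 0.05 s, during which the arm holds its last target. There are 200 camera calls.

## Working session

There is one attempt and no reset: what is moved stays moved. The work goes in short steps, each a Python script; the robot and the scene stay as the last script left them, time stands still between calls to the robot, and variables do not carry over. Pictures are saved under pics/ and viewed, at most 10 in all, crops included, and the job is handed in when it is done.

```bash
mkdir -p pics; cat > h.py <<'E'
import numpy as np, cv2
from station import r
def snap(n,f):
    s=r.snapshot(n); cv2.imwrite(f'pics/{f}.png',s['frame'][:,:,::-1]); np.savez(f'pics/{f}.npz',**s); return s
def ray(s,u,v):
    d=np.array([(u-s['cx'])/s['fx'],(v-s['cy'])/s['fy'],1.]); R=np.array(s['R']); return -R.T@np.array(s['t']), R.T@d
def onplane(s,u,v,z):
    c,d=ray(s,u,v); return c+d*(z-c[2])/d[2]
def proj(s,X):
    c=np.array(s['R'])@np.array(X)+np.array(s['t']); return s['fx']*c[0]/c[2]+s['cx'], s['fy']*c[1]/c[2]+s['cy']
E
python3 - <<'E'
from h import *
for n in('scene','side'):
    s=snap(n,n+'0'); print(n,-np.array(s['R']).T@s['t'],s['fx'],np.array(s['R'])[2])
s=r.sense();print(s['clock'],s['opening'],s['orientation'])
a=cv2.imread('pics/scene0.png');
E
```

```text
scene [ 0.03683706 -0.55105332  0.57847857] 433.5435585919388 [ 0.53358944  0.64321389 -0.54914316]
side [ 0.20861199 -0.6223181   0.47614212] 368.4381727568755 [ 0.36167724  0.78178189 -0.50794355]
0.1 0.08769701392983094 [-1.79900795e+02 -8.72113260e-03  8.99983914e+01]
```

View pics/scene0.png

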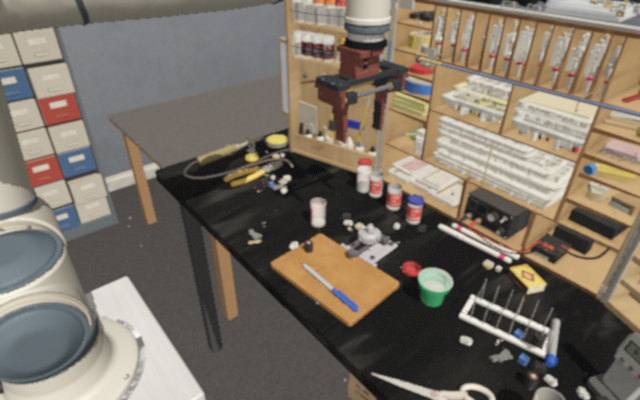

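View pics/side0.png

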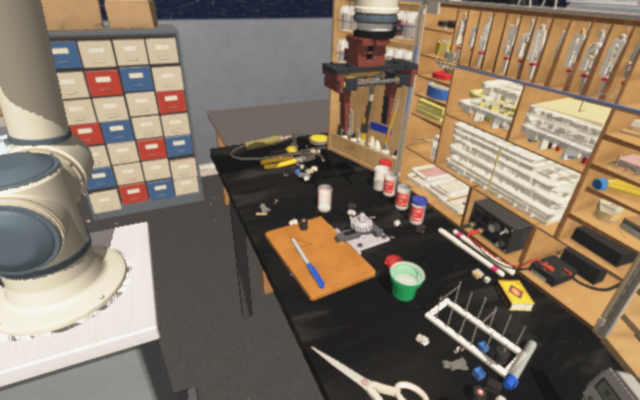

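The nut is near (370,235) in scene and (361,223) in side. The plate is orange, with the pen on it and the drum at its far-left corner. The vial is at (318,212), the cap is red at (411,268) and the cup is green at (434,287). I'll zoom in on the clamp and compute the plate corners.

```bash
python3 - <<'E'
from h import *
a=cv2.imread('pics/scene0.png')[195:325,262:462]; b=cv2.imread('pics/side0.png')[175:305,250:450]
k=lambda x:cv2.resize(x,None,fx=4,fy=4,interpolation=cv2.INTER_CUBIC)
cv2.imwrite('pics/za.png',k(a)); cv2.imwrite('pics/zb.png',k(b))
S=[]
for n in('scene0','side0'):
    s=dict(np.load(f'pics/{n}.npz')); hsv=cv2.cvtColor(s['frame'],cv2.COLOR_RGB2HSV)
    m=cv2.inRange(hsv,(8,110,90),(22,255,255)); m[:190]=0; m[330:]=0; m[:,:255]=0; m[:,410:]=0
    m=cv2.morphologyEx(m,cv2.MORPH_OPEN,np.ones((3,3)))
    c=max(cv2.findContours(m,0,2)[0],key=cv2.contourArea); P=np.array([onplane(s,u,v,.01)[:2] for u,v in c[:,0]],np.float32)
    print(n,'plate',cv2.minAreaRect(P), cv2.boxPoints(cv2.minAreaRect(P)).round(3).tolist())
    S.append(s)
def tri(p,q):
    A=0;B=0
    for s,(u,v) in zip(S,(p,q)):
        c,d=ray(s,u,v); d/=np.linalg.norm(d); M=np.eye(3)-np.outer(d,d); A=A+M; B=B+M@c
    return np.linalg.solve(A,B)
print(tri((369,235),(361,223)))
E
```

```text
scene0 plate ((0.4538089632987976, -0.0965033769607544), (0.14893397688865662, 0.21999229490756989), 4.8703107833862305) [[0.3700000047683716, 0.007000000216066837], [0.3889999985694885, -0.21199999749660492], [0.5370000004768372, -0.20000000298023224], [0.5189999938011169, 0.01899999938905239]]
side0 plate ((0.4546075165271759, -0.09918933361768723), (0.1455596387386322, 0.22306092083454132), 5.085026741027832) [[0.3720000088214874, 0.004999999888241291], [0.3919999897480011, -0.21699999272823334], [0.5370000004768372, -0.20399999618530273], [0.5170000195503235, 0.017999999225139618]]
[ 0.56269549 -0.08207772  0.0400087 ]
```

View pics/za.png

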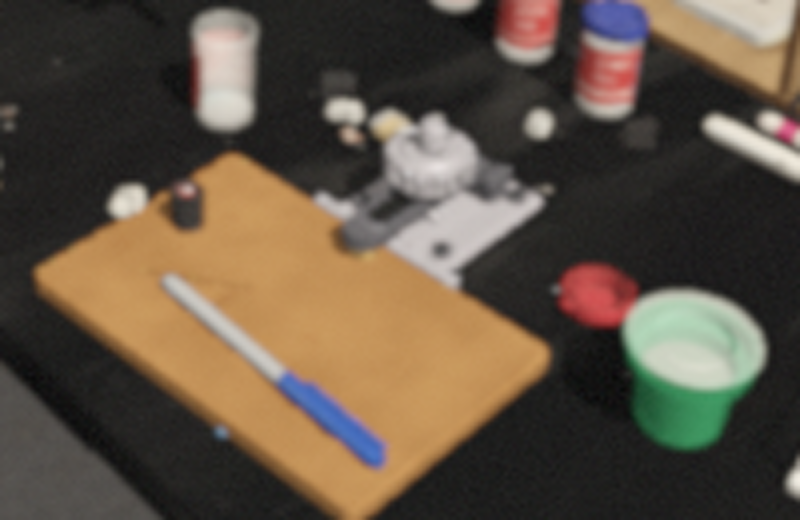

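View pics/zb.png

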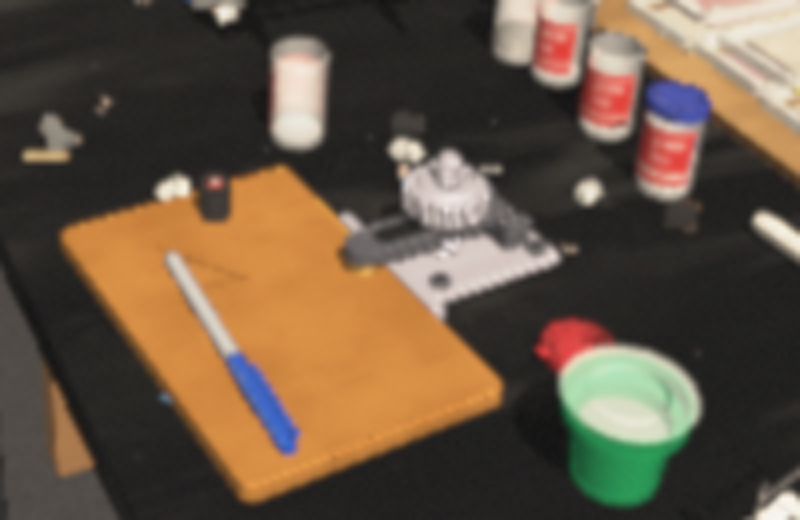

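Both crops agree. Nut: scene (369.7,235.5), side (361.8,223.2). The strap points at the plate, and the vial and cup are well separated from the clamp. Next I'll locate everything and check the clearances.

```bash
cat >> h.py <<'E'
def tri(S,p,q):
    A=0;B=0
    for s,(u,v) in zip(S,(p,q)):
        c,d=ray(s,u,v); d/=np.linalg.norm(d); M=np.eye(3)-np.outer(d,d); A=A+M; B=B+M@c
    return np.linalg.solve(A,B)
E
python3 - <<'E'
from h import *
S=[dict(np.load(f'pics/{n}.npz')) for n in('scene0','side0')]
c=lambda x,y:(262+x/4,195+y/4); d=lambda x,y:(250+x/4,175+y/4)
for n,p,q in [('nut',(431,160),(447,193)),('studtop',(433,118),(450,154)),('nose',(358,230),(358,248)),('drumtop',(187,187),(215,180)),
  ('vialtop',(226,27),(300,52)),('vialfoot',(225,115),(298,135)),('cap',(597,292),(575,340)),('cuptop',(694,335),(630,390)),('penA',(170,282),(173,258)),('penB',(375,455),(290,440))]:
    print(n,tri(S,c(*p),d(*q)).round(4))
print('nut on plane',onplane(S[0],*c(431,160),.0405),onplane(S[1],*d(447,193),.0405))
print('studtop on plane',onplane(S[0],*c(433,116),.064),onplane(S[1],*d(450,152),.064))
s=r.sense(); print(s['contact_force'])
for phi in(-58,-45,90,180,215):
    a=np.radians(phi); j=r.inverse_kinematics([.563+.0325*np.cos(a),-.083+.0325*np.sin(a),.222],[180,0,phi]); print(phi,None if j is None else np.round(j,1))
E
```

```text
nut [ 0.5643 -0.0826  0.0394]
studtop [ 0.5656 -0.0801  0.0628]
nose [ 0.5126 -0.0846  0.0208]
drumtop [ 0.462  -0.0124  0.0298]
vialtop [0.5437 0.0558 0.0572]
vialfoot [ 0.5449  0.0571 -0.0025]
cap [ 0.5809 -0.1817  0.0112]
cuptop [ 0.5572 -0.2509  0.0464]
penA [ 0.4247 -0.0459  0.011 ]
penB [ 0.4255 -0.1889  0.01  ]
nut on plane [ 0.56335153 -0.08349434  0.0405    ] [ 0.56333346 -0.08404365  0.0405    ]
studtop on plane [ 0.56680591 -0.07915554  0.064     ] [ 0.56445651 -0.08112351  0.064     ]
[-0.99221822  0.39867984  1.34305168]
-58 [-14.1   6.2  88.1  -0.   85.7 133.9]
-45 [-13.5   6.9  87.3  -0.   85.8 121.5]
90 [-8.6  2.3 92.2  0.  85.5 -8.6]
180 [ -12.5   -2.1   96.5    0.    85.5 -102.5]
215 [ -14.3   -0.7   95.2    0.    85.5 -139.3]
```

```bash
cat >> h.py <<'E'
C=np.array([.564,-.0825])
def pose(phi,rho,z,off=0):
    a=np.radians(phi); return [C[0]+rho*np.cos(a),C[1]+rho*np.sin(a),z],[180,0,(phi+off+180)%360-180]
def u(phi): a=np.radians(phi); return np.array([np.cos(a),np.sin(a)]),np.array([-np.sin(a),np.cos(a)])
E
python3 - <<'E'
from h import *
r.grab(5)
p,o=pose(-50,.050,.30); r.reach(p,o); 
snap('wrist','w0')
p,o=pose(-50,.050,.219); r.servo_line(p,speed=.15); r.wait(.2)
f0=np.array(r.sense()['contact_force'])[:2]; er,et=u(-50); print(f0,r.sense()['clock'],r.sense()['opening'])
rho=.046
while rho>.024:
    rho-=.001; p,o=pose(-50,rho,.219); r.servo_line(p,speed=.03); s=r.sense(); f=np.array(s['contact_force'])[:2]-f0
    print(round(rho,4),(f@er).round(2),(f@et).round(2),(np.array(s['tcp_pos'])-p).round(4),round(s['clock'],2))
    if f@er>4: break
np.save('f0.npy',f0)
E
```

```text
[-0.02006268 -0.2221198 ] 4.3167 0.0003133915761088489
0.045 0.27 0.4 [-0.0001  0.0002  0.0002] 4.63
0.044 0.15 -0.04 [-0.  0. -0.] 4.88
0.043 -0.1 0.18 [-0.  0. -0.] 5.13
0.042 -0.11 0.09 [-0.  0. -0.] 5.38
0.041 0.19 0.7 [-0.  0.  0.] 5.63
0.04 -0.78 -0.42 [-0.  0.  0.] 5.88
0.039 -0.35 0.09 [-0.  0.  0.] 6.13
0.038 -0.29 1.29 [-0.  0. -0.] 6.38
0.037 -0.19 -0.47 [-0.      0.0001 -0.    ] 6.63
0.036 -0.17 0.24 [-0.  0. -0.] 6.88
0.035 0.14 0.52 [-0.  0. -0.] 7.13
0.034 0.04 0.19 [-0.  0. -0.] 7.38
0.033 -0.35 -1.3 [-0.  0.  0.] 7.63
0.032 -0.4 0.41 [-0.  0.  0.] 7.88
0.031 2.06 -0.07 [ 0.0001 -0.0002  0.0001] 8.13
0.03 4.84 0.6 [ 0.0003 -0.0005  0.0004] 8.38
```

View pics/w0.png

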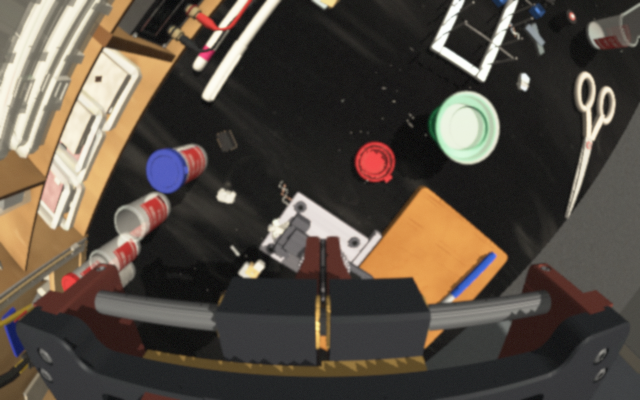

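The wrist view shows closed fingers hiding the nut, with cap and cup well clear. Contact came at radius 31.5 mm against 32.5 mm expected, so the centre is good. First orbit pass, with force feedback.

```bash
cat >> h.py <<'E'
def orbit(a,b,z,rho,target=10,step=15,rise=2.5e-3/360):
    f0=np.load('f0.npy'); log=[]; phi=a
    while True:
        p,o=pose(phi,rho,z+rise*(phi-a)); r.servo_line(p,o,speed=.05)
        f=np.array(r.sense()['contact_force'])[:2]-f0; er,et=u(phi); log.append((phi,round(rho*1e3,1),round(f@er,1),round(f@et,1)))
        if phi>=b: break
        rho=float(np.clip(rho+np.clip((f@er-target)/6000,-.001,.001),.025,.034)); phi=min(b,phi+step)
    for l in log: print(*l)
    q,o=pose(b,.045,z); r.servo_line(q,o,speed=.1); print('clock',r.sense()['clock'])
def zoom(n):
    for c,(x,y) in (('scene',(369,233)),('side',(361,221))):
        f=snap(c,c+n)['frame'][y-30:y+30,x-40:x+40,::-1]; cv2.imwrite(f'pics/{c}{n}z.png',cv2.resize(f,None,fx=5,fy=5,interpolation=cv2.INTER_CUBIC))
    cv2.imwrite(f'pics/z{n}.png',np.hstack([cv2.imread(f'pics/{c}{n}z.png') for c in('scene','side')]))
E
python3 - <<'E'
from h import *
for rho in (.029,.028): p,o=pose(-50,rho,.219); r.servo_line(p,o,speed=.05)
zoom('1a')
orbit(-50,40,.219,.028)
p,o=pose(40,.045,.30); r.servo_line(p,o,speed=.2)
zoom('1b')
a=cv2.imread('pics/z1a.png');b=cv2.imread('pics/z1b.png')
cv2.imwrite('pics/z1.png',np.vstack([a[:290],b[:290]]))
E
```

```text
-50 28.0 9.0 1.5
-35 27.8 10.5 -0.7
-20 27.9 10.1 -0.5
-5 27.9 10.1 -0.1
10 28.0 10.7 -0.5
25 28.1 11.0 -1.6
40 28.2 10.4 -0.8
clock 12.0
```

View pics/z1.png

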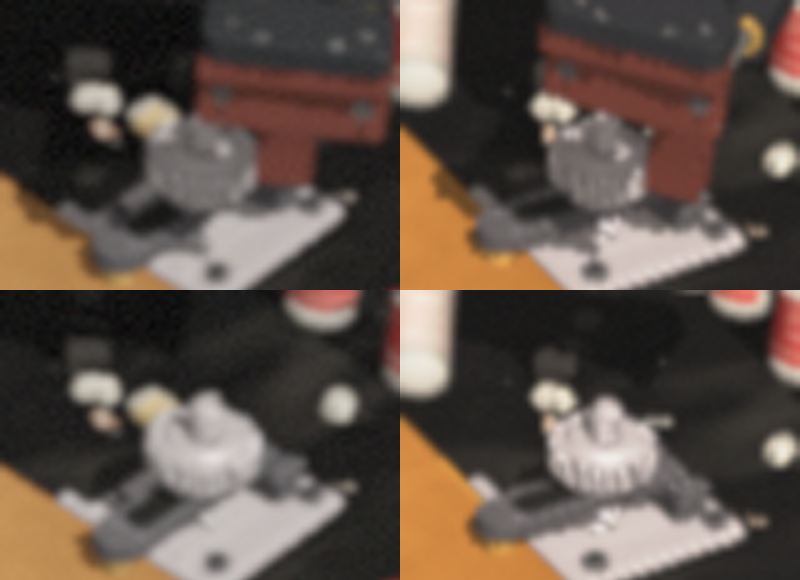

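The finger stays in contact at about 10 N, but the notch can't be seen in these views. The wrist camera looks along tool +x, so I'll look at the nut from there, before and after a full pass.

```bash
cat >> h.py <<'E'
def look(n):
    p,o=pose(130,.075,.30,180); r.reach(p,o); q,o=pose(130,.075,.255,180); r.servo_line(q,o,speed=.2)
    s=snap('wrist','w'+n); c=np.array(s['R'])@np.array([*C,.049])+np.array(s['t']); th=np.arctan2(np.hypot(c[0],c[1]),c[2]); k=th/np.hypot(c[0],c[1])
    x,y=int(s['cx']+s['fx']*k*c[0]),int(s['cy']+s['fy']*k*c[1]); print('nut px',x,y,'clock',r.sense()['clock'])
    y0,x0=max(0,y-50),max(0,x-50); f=s['frame'][y0:y0+100,x0:x0+100,::-1]; cv2.imwrite(f'pics/look{n}.png',cv2.resize(f,None,fx=4,fy=4,interpolation=cv2.INTER_CUBIC))
    r.servo_line(p,o,speed=.2)
def passes(a,b,z):
    p,o=pose(a,.048,.30); r.reach(p,o); p,o=pose(a,.045,z); r.servo_line(p,o,speed=.2); p,o=pose(a,.029,z); r.servo_line(p,o,speed=.08)
    orbit(a,b,z,.028); p,o=pose(b,.048,.30); r.servo_line(p,o,speed=.25)
E
python3 - <<'E'
from h import *
look('A'); passes(-50,205,.2195); look('B')
cv2.imwrite('pics/AB.png',np.hstack([cv2.imread('pics/lookA.png'),cv2.imread('pics/lookB.png')]))
E
```

```text
nut px 322 117 clock 14.5083
-50 28.0 6.9 -0.4
-35 27.5 7.1 -0.5
-20 27.0 8.6 -0.9
-5 26.8 10.6 -1.3
10 26.9 9.5 -1.0
25 26.8 10.9 -0.2
40 26.9 11.5 -0.2
55 27.2 12.9 -0.4
70 27.7 13.1 -0.8
85 28.2 13.6 -0.9
100 28.8 14.0 -1.2
115 29.5 14.2 -0.9
130 30.2 15.7 -0.9
145 31.1 14.5 -3.0
160 31.9 13.3 -2.2
175 32.4 10.8 -1.5
190 32.6 8.9 -1.7
205 32.4 7.9 -1.5
clock 23.8083
nut px 322 117 clock 28.5167
```

View pics/AB.png

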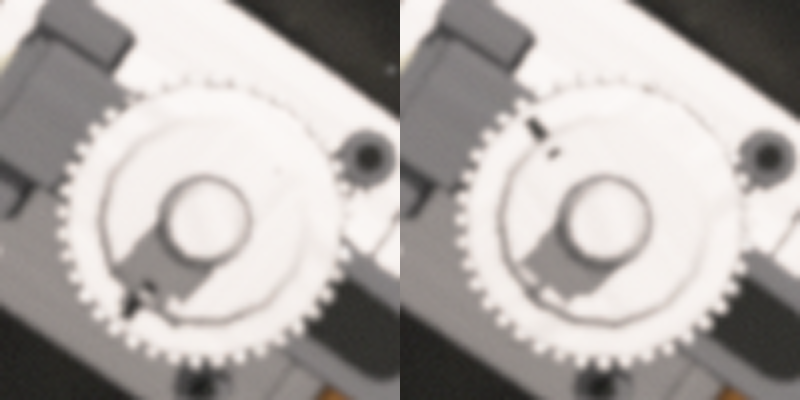

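The notch went from 228° to 126.5° in the image, which is +258° for a 255° orbit, so there is no slip. The total is about 347°. I'll run two faster passes to about 720°, then look again.

```bash
sed -i 's/rho,target=10,step=15/rho,target=10,step=22/; s/r.servo_line(p,o,speed=.05)$/r.servo_line(p,o,speed=.05)/; s#/6000,-.001,.001#/4500,-.0015,.0015#; s/servo_line(p,o,speed=.05)/servo_line(p,o,speed=.08)/' h.py
python3 - <<'E'
from h import *
passes(-50,205,.2213); passes(85,205,.2230)
p,o=pose(130,.075,.30,180); look('C')
E
```

```text
-50 28.0 6.7 0.1
-28 27.3 8.4 -1.7
-6 26.9 8.9 -0.5
16 26.7 10.0 -0.7
38 26.7 11.6 -0.6
60 27.0 13.7 -1.3
82 27.8 14.7 -0.9
104 28.9 14.6 -0.8
126 29.9 15.3 -1.2
148 31.1 14.9 -1.3
170 32.2 11.5 -1.6
192 32.5 9.8 -2.8
205 32.4 7.1 -2.1
clock 37.1083
85 28.0 16.6 0.3
107 29.5 18.3 -1.3
129 31.0 16.6 -0.7
151 32.4 13.2 -1.0
173 33.1 9.8 -2.5
195 33.1 6.8 -1.8
205 32.4 7.6 -2.8
clock 43.9
nut px 322 117 clock 48.5917
```

View pics/lookC.png

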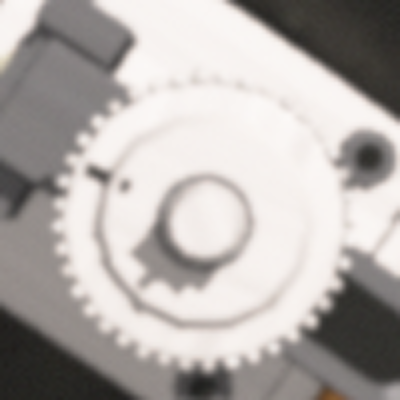

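The notch is now at 157°, which is +390° since B. The total is about 2.05 turns. The finger is already beside the nose, so I'll push the strap anticlockwise now.

```bash
python3 - <<'E'
from h import *
p,o=pose(145,.051,.2065,180); r.servo_line(p,o,speed=.25)
f0=np.array(r.sense()['contact_force'])[:2]
for phi in (161,177,193,209,225,241):
    p,o=pose(phi,.051,.2065,180); r.servo_line(p,o,speed=.12)
    s=r.sense(); print(phi,((np.array(s['contact_force'])[:2]-f0)@u(phi)[1]).round(1),round(s['clock'],2))
p,o=pose(230,.055,.212,180); r.servo_line(p,o,speed=.12)
p[2]=.30; r.servo_line(p,o,speed=.3); print(r.sense()['clock'])
zoom('E')
E
```

```text
161 1.5 49.94
177 -0.2 50.38
193 -0.3 50.81
209 -0.5 51.24
225 -1.0 51.67
241 -1.5 52.11
52.8917
```

View pics/zE.png

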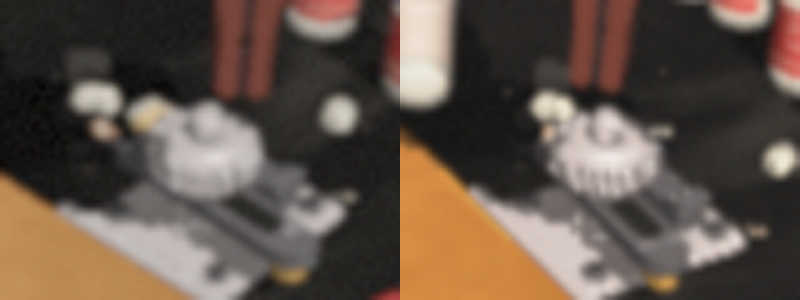

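The strap now lies along the plate edge, swung about 85° with its nose at (290,265), and is clear of the plate. The fingers are lifted away.

```bash
python3 -c "
from h import *
print(r.hand_in())"
```

```text
the job is handed in; nothing more can be done
None
```

I rolled the nut back about 2.05 turns and swung the strap about 85° anticlockwise, clear of the plate, then handed the job in at about 53 s; the hand-in call returned no verdict.

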